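# Take up the pivot play of a circuit-board holder

## Robot

A 6-joint arm with a two-finger parallel gripper is mounted at the origin on the work surface. World frame = base frame: x ahead of the robot, y to its left, z up, the work surface at z = 0. Lengths are in m, angles in rad, forces in N, time in s.
With the tool pointing down it reaches from about 0.425 to 0.95 m from the base axis. Payload 3.5 kg.
Tool frame: the origin (TCP) lies between the finger pads; the fingertips stand 14 mm ahead of it and the grasp point (between the pads) lies 5 mm behind it; z points along the fingers, y is the line along which they close (so a half turn about z gives the same grasp; the last joint's range is limited). The gripper opens to 85 mm and grips with 20 to 120 N. Pads are 22 mm wide; open, the fingers measure 114 mm over their backs; the gripper's body (76 mm by 85 mm) begins 54 mm behind the grasp point. The pads swing forward as they close: fully open they stand 13 mm farther back than shut.
Start: joints at [-1.257, 0.286, 1.577, -0, 1.279, -0.15], TCP at [0.302, -0.604, 0.245] pointing down, gripper open.
Joint ranges: [-2.77, 2.77], [-0.9, 2.22], [0.21, 2.48], [-1.53, 4.67], [0.24, 2.81], [-2.84, 2.84]. Speed limits (rad/s): [2.79, 2.79, 3.14, 3.14, 3.14, 3.14].

## Interface

Orientations are given as a unit quaternion [x, y, z, w].
In Python, from plant import * gives the robot as it stands.
- The arm moves only by the tool step_arm, never from a script. Its argument "commands" is a list of rows, each an object of numbers: "gripper": the gripper's target within -1 to 1 (shut at 1, half-way at 0, fully open at -1); "x", "y", "z": the shift along the tool's x, y, z in mm; "spin": the turn about the tool's z in degrees. A call has exactly 10 rows; each row shifts and turns the commanded pose from where the row before left it, along the tool's axes as they then stand; what a row does not reach is not made up. A row lasts 1/10 s, in which the tool goes at most 50 mm and 8.59 degrees, less where a joint would pass 70% of its speed; a pose out of reach is approached as far as the arm can. A call with a gripper value outside its range is refused whole. The fingers move at their own pace and stop on an object; "force" is the grip in N (left out, the last holds). Time passes only in rows, so rows that do not move let the fingers close, or fill a call up. It gives the time, the measured TCP pose, the force, the opening and the grip force at its end, in the units of the state.
- get_state(): the state, without advancing time (a new reading comes with each control period).
- read_camera(name): name is "scene" or "top" or "wrist"; returns a dict with "color" (480x640x3 uint8, red, green, blue), "z_map" (480x640 float32, m along the optical axis (not along the pixel's ray), 0 where there is no reading), "fx", "fy", "cx", "cy" (pixels), "eye" and "attitude" of the camera in the world; the wrist camera has in their place "mount" (4x4, takes a point from camera to tool coordinates, whose origin is the TCP and whose axes are the flange's). Camera axes: x right, y up, looking along -z (the intrinsics and any distortion apply to the point x, -y, -z); pixel columns grow to the right and rows downward; lengths in m; the calibration is good to about 2 mm. A picture is of the moment at which its call begins: read the wrist's pose just before it.
- sign_off(): hands the job in; it is judged then, once.
The state is a dict: "time": time; "qpos": joint angles; "dq": joint speeds; "joint_efforts": joint torques, N m; "eef_pos": TCP position; "tcp_rot": TCP orientation; "contact_force": force on the tool from outside, world axes, zero at the start; "wrist_torque": the same for the moment, N m; "opening": opening from 0.0 (shut) to 1.0 (fully open); "finger_force": force on a finger pad.
Only numpy, scipy, OpenCV 4.12 (cv2) and the standard library are available. Lean on these libraries where they do the work, as an engineer would, in place of code of your own. Each camera call takes 0.05 s, during which the arm holds its last target. There are 200 camera calls.

## Task

The pivot of the board holder has come loose. With gentle sideways pushes on its top bar (push it, do not pinch it) rock the board first away from the lever until it comes up against its stop, then back toward the lever until it stops there, to feel the play. Then swing the lever toward its tightening side until the play is just gone and the pivot is lightly preloaded, not cranked down hard, take the fingers off, push the bar sideways once more to check that it sits firm, and leave everything free without disturbing the other things on the bench.

Things in the scene. Friction and masses are not known exactly. Their poses are not given: they have to be found in the camera images.
- stand: Board holder screwed to the bench: steel base plate 200 (x) x 150 (y) x 10 mm, two aluminium uprights (at x = +-78 mm, 12 x 40 mm, to 95 mm height) that carry a level axle along the stand's x, 75 mm above the bench. Origin on the bench under the middle of the axle; z up; the lever is on the +y side. Yaw within 0.3 rad of the world's.
- carrier: Rocking part: green board 110 x 80 mm upright in an aluminium frame. Origin on the axle; axes as the stand's when upright. Turns about its x only, friction 0.03 N m, stays where left. Its tail (8 mm thick tongue) is caught 42 mm below the axle between the eccentric (+y side) and the sprung stop (-y side); the gap there is the play. Stop pushing when the resistance rises to a few N; 20 N harms it.
- rock (a joint): Lean of the carrier, rad; 0 = upright, positive = top bar leans to the stand's -y, away from the lever (tail against the eccentric), negative = toward the lever (tail against the sprung stop). Starts somewhere inside its play of 0.05 to 0.25 rad. Takes only 0.3 N at the bar to move inside the play.
- bar_mid (a point): Middle of the top bar: square aluminium bar 12 x 12 mm, 126 mm long along the stand's x, centre 97 mm from the axle (172 mm above the bench when upright). The thing to push, sideways; it moves 97 mm per rad of lean. Both sides are free, so open fingers can straddle it from above.
- lever: Lever of the eccentric adjuster: steel bar 14 mm wide, 100 mm long, its top 61 mm above the bench, on an upright shaft at stand x = 0, y = +24 mm; at its end an upright black post, diameter 14 mm, to 100 mm above the bench. Origin on the shaft axis at bench level; y axis along the lever to the post. The brass eccentric below it (40 mm disc, 9 mm offset) bears on the tail.
- lever_post (a point): Centre of the top of the black post, 100 mm from the shaft axis, 100 mm above the bench. Push the post sideways along its arc (about 4 N); it is free for 40 mm down from its top. Its friction holds it where it is left.
- adjuster (a joint): Lever angle, rad: 0 = along the stand's +y; grows anticlockwise from above (post swings to the stand's -x, toward the robot) = tightening. Range -1.0 to 1.2, starts -0.5 to -0.25. The eccentric's face stands 9 mm x sin(angle) nearer the tail than at 0, where it just touches the upright carrier's tail. The play closes somewhere between 0 and 0.71; right is about 1 mm of eccentric travel past that.
- end_stop: Grey block 50 x 34 x 50 mm fixed on the base plate, -y side, with a sprung plunger (5 N/mm) that meets the tail. It stands out 0 to 6 mm less by wear, differing each time. Past closing, the lever presses the tail into it: the lean goes 0.024 rad per 5 N below the lean found with the tail resting unpressed on the plunger; 5 N is a right light preload. Origin: foot of the face toward the tail.
- screwdriver: Bystander, black-handled screwdriver 160 mm long lying beside the stand on the -y side, origin at the middle of its underside; leave it alone.
- spray_bottle: Bystander, amber bottle diameter 40, 110 mm tall, beyond the stand; origin under its middle; leave it alone.
- flux_jar: Bystander, white jar diameter 44, 40 mm tall, beyond the stand; origin under its middle; leave it alone.
- capacitor: Bystander, black upright cylinder diameter 25, 40 mm tall, outside the lever's sweep on the +y side; origin under its middle; leave it alone.
- spool: Bystander, reel diameter 56, 30 mm tall, on the robot's side of the lever, outside its sweep; origin under its middle; leave it alone.
- transformer: Bystander, steel and copper block 50 x 56 x 40 mm, beyond the lever; origin under its middle; leave it alone.

How it is judged:
By the outcome, as a careful person would: the job done as asked, in the order asked, and still so for the second after the job is handed in, with the robot touching nothing.
It also fails if it takes over 61 s, if anything falls off the work surface, if the arm or the gripper's body presses on something with over 40 N, if the wrist force passes 120 N, or if a joint passes its speed limit or range.

## Working session

There is one attempt and no reset: what is moved stays moved. The work goes in short steps, Python scripts to look and compute and a tool call to move; the robot and the scene stay as the last step left them, time stands still between calls to the robot, and variables do not carry over. Pictures are saved under pics/ and viewed, at most 10 in all, crops included, and the job is handed in when it is done.

Besides the shell and the picture viewer there is one more tool, called as name(argument=value, ...) on one line, values as JSON. step_arm: Moves the arm, as the interface text tells. Its arguments: {"type":"object","properties":{"commands":{"type":"array"},"force":{"type":"number"}},"required":["commands"]}

```bash
mkdir -p pics; ls; python3 - <<'E'
from plant import *
import cv2,pickle
s=get_state();print(s)
d={}
for n in("scene","top"):
    c=read_camera(n);d[n]=c;cv2.imwrite(f"pics/{n}0.png",c["color"][:,:,::-1]);print({k:v for k,v in c.items() if k not in("color","z_map")})
pickle.dump(d,open("d0.pkl","wb"))
E
```

```text
pics
{'time': 0.0, 'qpos': array([-1.25702356e+00,  2.87198786e-01,  1.57816451e+00,  1.86472361e-05,
        1.27863930e+00, -1.50000975e-01]), 'dq': array([-1.00568828e-03,  4.69358010e-04, -5.81149196e-04,  2.74194163e-04,
        2.47860254e-05, -5.56468502e-04]), 'joint_efforts': array([-3.69330692e-04, -4.05986738e+01, -2.92624390e+01, -2.32682041e-04,
        5.69376047e-03, -1.14313917e-05]), 'eef_pos': array([ 0.3017791 , -0.60308171,  0.24393184]), 'tcp_rot': array([ 9.73234411e-01,  2.29811507e-01, -8.96646143e-05, -1.20166465e-03]), 'contact_force': array([0.47921829, 0.12133784, 0.24257876]), 'wrist_torque': array([-0.03643459,  0.01832908,  0.00659111]), 'finger_force': 0.0, 'opening': 1.004063617663369}
{'fx': 517.5142486049667, 'fy': 517.5142486049667, 'cx': 310.7835317386635, 'cy': 243.56709817972688, 'eye': array([ 1.25674471, -0.17307827,  0.57383861]), 'attitude': array([0.38328212, 0.2851147 , 0.53602309, 0.69604862])}
{'fx': 494.6485956849786, 'fy': 494.6485956849786, 'cx': 314.675502137363, 'cy': 238.20178283552855, 'eye': array([ 0.47755737, -0.00405519,  1.07383908]), 'attitude': array([ 0.045375  , -0.0438301 , -0.69788314,  0.71342775])}
```

View pics/top0.png

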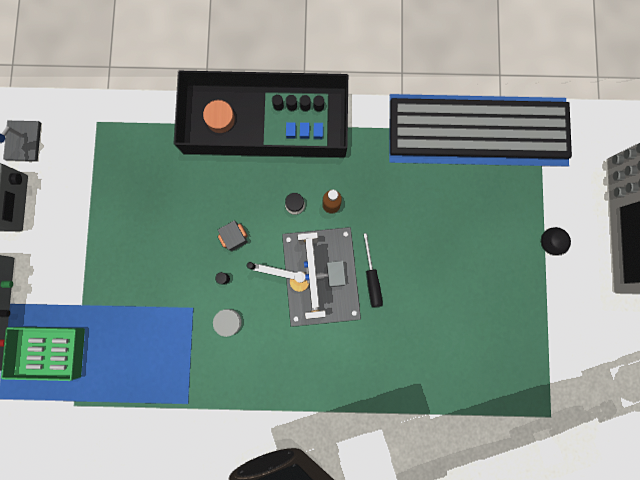

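View pics/scene0.png

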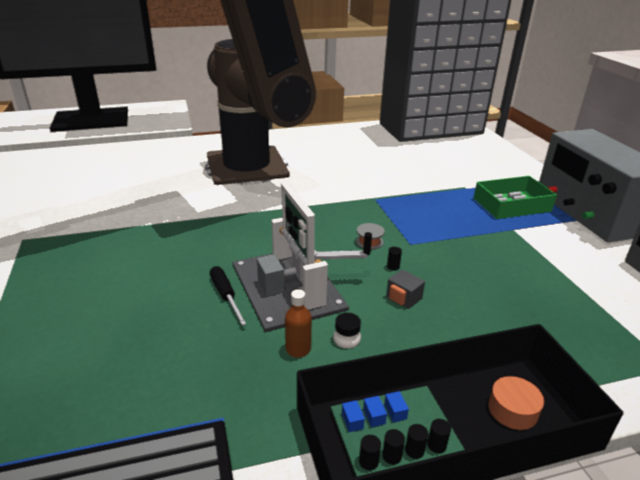

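The top view shows the base plate with corners near (283,234), (350,227), (360,319) and (291,326). The lever shaft is at (300,277), the post at (251,266), and the top bar runs x≈306–316, y 235–318. The screwdriver is at (373,270), on the -y side. Next I'll measure heights from the depth maps.

```bash
cat > h.py <<'E'
import numpy as np, cv2, pickle
from scipy.spatial.transform import Rotation as R
def pts(c, eye=None, rot=None):
    z=c["z_map"]; v,u=np.mgrid[0:480,0:640]
    P=np.stack([(u-c["cx"])/c["fx"]*z,-(v-c["cy"])/c["fy"]*z,-z],-1)
    if rot is None: eye,rot=c["eye"],R.from_quat(c["attitude"]).as_matrix()
    W=P@rot.T+eye; W[z==0]=np.nan
    return W
def ray(c,u,v,h):
    d=R.from_quat(c["attitude"]).as_matrix()@np.array([(u-c["cx"])/c["fx"],-(v-c["cy"])/c["fy"],-1])
    return c["eye"]+d*(h-c["eye"][2])/d[2]
E
python3 - <<'E'
from h import *
d=pickle.load(open("d0.pkl","rb"))
c=d["top"]
for px in [(283,234),(350,227),(360,319),(291,326)]: print("corner",ray(c,*px,0.01).round(4))
for n in d:
    W=pts(d[n]); 
    m=(W[...,0]>.3)&(W[...,0]<.65)&(W[...,1]>-.15)&(W[...,1]<.25)
    Z=W[...,2]
    if n=="top": print("bench z",np.nanmedian(W[340:380,250:350,2]))
    for lo,hi,t in[(.006,.014,"plate"),(.055,.066,"lever"),(.09,.11,"post/upr"),(.155,.19,"bar")]:
        k=(m&(Z>lo)&(Z<hi)).astype(np.uint8)
        nn,l,s,ce=cv2.connectedComponentsWithStats(k)
        for i in range(1,nn):
            if s[i,4]<15: continue
            q=W[l==i]; r=cv2.minAreaRect((q[:,:2]*1000).astype(np.float32))
            print(n,t,s[i].tolist(),q.mean(0).round(4),"rect",np.round(r[0],1),np.round(r[1],1),round(r[2],1))
E
```

```text
corner [0.6202 0.0687 0.01  ]
corner [ 0.6388 -0.0765  0.01  ]
corner [ 0.4417 -0.1003  0.01  ]
corner [0.4238 0.0458 0.01  ]
scene plate [356, 238, 7, 9, 27] [0.432  0.1615 0.0082] rect [431.5 160. ] [29.9  9.1] 4.4
scene plate [371, 238, 12, 11, 64] [0.4497 0.1924 0.0084] rect [447.6 196.1] [15.  44.3] 39.2
scene plate [232, 254, 70, 77, 2097] [ 0.5546 -0.0551  0.0116] rect [538.  -38.7] [202.8  98.1] 6.9
scene plate [278, 256, 14, 13, 124] [ 0.473  -0.0005  0.012 ] rect [473.9   1.6] [36.9 27. ] 5.3
scene plate [387, 263, 13, 7, 43] [0.5324 0.192  0.0101] rect [532.3 193.7] [23.2 11.1] 75.2
scene plate [308, 277, 41, 41, 611] [0.6065 0.0449 0.0114] rect [585.7  34.3] [89.7 68.6] 7.2
scene plate [386, 291, 37, 17, 108] [0.6325 0.1731 0.0105] rect [629.6 173.2] [63.  33.1] 68.9
scene plate [221, 296, 7, 4, 16] [ 0.5495 -0.1261  0.0109] rect [ 549.7 -126.6] [10.   4.9] 84.6
scene lever [272, 235, 14, 7, 62] [ 0.4605 -0.0119  0.0606] rect [461.4 -10.8] [24.2  9.2] 80.9
scene lever [314, 250, 56, 11, 387] [0.542  0.0819 0.0615] rect [540.   85.7] [98.8 19. ] 79.2
scene lever [292, 253,
[... 547 characters left out ...]
1] 7.0
bench z 0.001115704452350763
top plate [282, 227, 79, 100, 4545] [ 0.5284 -0.0192  0.0103] rect [531.3 -15.8] [202.8 152.3] 7.0
top lever [327, 261, 19, 26, 404] [ 0.5346 -0.0453  0.0604] rect [534.8 -45.3] [50.  33.9] 6.8
top lever [252, 264, 53, 19, 358] [0.5337 0.07   0.0618] rect [535.4  71.9] [108.6  20.7] 76.6
top post/upr [297, 233, 21, 8, 114] [0.6059 0.0147 0.0949] rect [606.1  14.7] [12.1 39.8] 7.9
top post/upr [246, 262, 8, 7, 43] [0.5451 0.1266 0.0993] rect [545.2 126.9] [12.4 12.5] 47.0
top post/upr [305, 311, 21, 8, 128] [ 0.4513 -0.0042  0.0953] rect [451.3  -4.3] [12.  39.5] 6.9
top bar [305, 238, 14, 70, 468] [0.5282 0.0034 0.1782] rect [528.9   3.6] [125.9  12.1] 7.0
```

step_arm(commands=[{"gripper": 0, "spin": 8}, {"gripper": 0, "spin": 8}, {"gripper": 0, "spin": 3.6}, {"gripper": 0, "x": 21.5, "y": -41}, {"gripper": 0, "x": 21.5, "y": -41}, {"gripper": 0, "x": 21.5, "y": -41}, {"gripper": 0, "x": 21.5, "y": -41}, {"gripper": 0, "x": 21.5, "y": -41}, {"gripper": 0, "x": 21.5, "y": -41}, {"gripper": 0, "x": 21.5, "y": -41}], force=20)

```text
invalid input
```

step_arm(commands=[{"gripper": 0, "x": 21.5, "y": -41}, {"gripper": 0, "x": 21.5, "y": -41}, {"gripper": 0, "x": 21.5, "y": -41}, {"gripper": 0, "x": 21.5, "y": -41}, {"gripper": 0, "x": 21.5, "y": -41}, {"gripper": 0, "x": 21.5, "y": -41}, {"gripper": 0, "x": 0, "y": 0}, {"gripper": 0, "x": 0, "y": 0}, {"gripper": 0}, {"gripper": 0}])

```text
invalid input
```

step_arm(commands=[{"gripper": 0, "x": 0, "y": 0, "z": 0, "spin": 8}, {"gripper": 0, "x": 0, "y": 0, "z": 0, "spin": 8}, {"gripper": 0, "x": 0, "y": 0, "z": 0, "spin": 3.6}, {"gripper": 0, "x": 21.5, "y": -41, "z": 0, "spin": 0}, {"gripper": 0, "x": 21.5, "y": -41, "z": 0, "spin": 0}, {"gripper": 0, "x": 21.5, "y": -41, "z": 0, "spin": 0}, {"gripper": 0, "x": 21.5, "y": -41, "z": 0, "spin": 0}, {"gripper": 0, "x": 21.5, "y": -41, "z": 0, "spin": 0}, {"gripper": 0, "x": 21.5, "y": -41, "z": 0, "spin": 0}, {"gripper": 0, "x": 21.5, "y": -41, "z": 0, "spin": 0}], force=20)

```text
time: 1.1
eef_pos: [0.4166, -0.2985, 0.2449]
tcp_rot: [0.998, 0.061, -0.0, -0.0]
contact_force: [0.7, -0.8, -0.4]
opening: 0.504
finger_force: 0.0
```

step_arm(commands=[{"gripper": 0, "x": 21.5, "y": -41, "z": 0, "spin": 0}, {"gripper": 0, "x": 21.5, "y": -41, "z": 0, "spin": 0}, {"gripper": 0, "x": 21.5, "y": -41, "z": 0, "spin": 0}, {"gripper": 0, "x": 21.5, "y": -41, "z": 0, "spin": 0}, {"gripper": 0, "x": 21.5, "y": -41, "z": 0, "spin": 0}, {"gripper": 0, "x": 21.5, "y": -41, "z": 0, "spin": 0}, {"gripper": 0, "x": 21, "y": -42, "z": 0, "spin": 0}, {"gripper": 0, "x": 0, "y": 0, "z": 0, "spin": 0}, {"gripper": 0, "x": 0, "y": 0, "z": 0, "spin": 0}, {"gripper": 0, "x": 0, "y": 0, "z": 0, "spin": 0}])

```text
time: 2.1
eef_pos: [0.53, 0.0029, 0.2449]
tcp_rot: [0.998, 0.06, -0.0, 0.0]
contact_force: [-0.2, -0.4, 1.1]
opening: 0.5
finger_force: 0.0
```

```bash
python3 - <<'E'
from plant import *
from h import *
s=get_state();print(s["eef_pos"],s["tcp_rot"],s["contact_force"])
c=read_camera("wrist");cv2.imwrite("pics/w1.png",c["color"][:,:,::-1])
pickle.dump((s,c),open("w1.pkl","wb"));print(c["mount"],c["fx"])
T=R.from_quat(s["tcp_rot"]).as_matrix();M=c["mount"]
W=pts(c,s["eef_pos"]+T@M[:3,3],T@M[:3,:3])
for lo,hi in[(.155,.19),(.09,.11)]:
    k=((W[...,2]>lo)&(W[...,2]<hi)).astype(np.uint8)
    n,l,st,ce=cv2.connectedComponentsWithStats(k)
    for i in range(1,n):
        if st[i,4]<100: continue
        q=W[l==i];r=cv2.minAreaRect((q[:,:2]*1000).astype(np.float32));print(lo,st[i],q.mean(0).round(4),np.round(r[0],1),np.round(r[1],1),r[2])
E
```

```text
[0.53004443 0.00285668 0.2449062 ] [ 9.98168186e-01  6.04981392e-02 -4.75337285e-04  1.49061843e-04] [-0.20744039 -0.41270211  1.06601566]
[[-9.55285611e-04  9.53719753e-01  3.00695394e-01  7.83178116e-02]
 [ 9.99999098e-01  6.27275757e-04  1.18737924e-03  4.85810018e-04]
 [ 9.43808108e-04  3.00696257e-01 -9.53719492e-01 -1.27757182e-01]
 [ 0.00000000e+00  0.00000000e+00  0.00000000e+00  1.00000000e+00]] 407.3146354446206
0.155 [ 303  133   26  233 5426] [0.5389 0.0054 0.1768] [532.6   4.6] [125.7  12. ] 6.9543352127075195
0.09 [ 284   94   61   19 1142] [0.6098 0.0157 0.094 ] [609.8  15.7] [11.2 39.5] 6.908357620239258
0.09 [128 165  26  21 408] [0.5496 0.1268 0.0977] [549.  127.8] [13.7 13.4] 89.01362609863281
0.09 [289 308  17  16 251] [0.4542 0.0106 0.0934] [453.8  10.6] [12.7 12.5] 6.0143513679504395
0.09 [328 308  13  16 204] [ 0.4578 -0.0175  0.0934] [457.1 -17.6] [12.3  9.3] 7.190208911895752
```

View pics/w1.png

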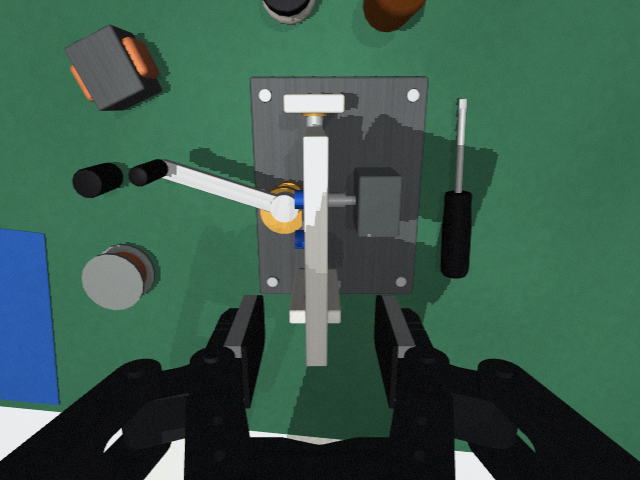

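The wrist view shows the bar at (315,250) centred between the fingers, with the black post at (148,172). The stop plunger and block are at (350–400,200). The camera gives a lean of about +0.015 and a lever angle of about -0.32. I'll descend astride the bar and push it away from the lever.

step_arm(commands=[{"gripper": 0, "x": 0, "y": 0, "z": 20, "spin": 0}, {"gripper": 0, "x": 0, "y": 0, "z": 20, "spin": 0}, {"gripper": 0, "x": 0, "y": 0, "z": 20, "spin": 0}, {"gripper": 0, "x": 0, "y": 0, "z": 17, "spin": 0}, {"gripper": 0, "x": 0, "y": 3, "z": 0, "spin": 0}, {"gripper": 0, "x": 0, "y": 3, "z": 0, "spin": 0}, {"gripper": 0, "x": 0, "y": 3, "z": 0, "spin": 0}, {"gripper": 0, "x": 0, "y": 2, "z": 0, "spin": 0}, {"gripper": 0, "x": 0, "y": 0, "z": 0, "spin": 0}, {"gripper": 0, "x": 0, "y": 0, "z": 0, "spin": 0}])

```text
time: 3.15
eef_pos: [0.5321, -0.0075, 0.1689]
tcp_rot: [0.998, 0.061, 0.0, 0.0]
contact_force: [-0.3, -0.6, -0.4]
opening: 0.497
finger_force: 0.0
```

```bash
cat > look.py <<'E'
from plant import *
from h import *
s=get_state();c=read_camera("wrist");t=read_camera("top")
T=R.from_quat(s["tcp_rot"]).as_matrix();M=c["mount"]
print("t",s["time"],"tcp",s["eef_pos"].round(4),"F",s["contact_force"].round(2),"Ty",(T.T@s["contact_force"]).round(2))
ys=np.array([-.1217,.9926])
for n,W in(("w",pts(c,s["eef_pos"]+T@M[:3,3],T@M[:3,:3])),("top",pts(t))):
    o=np.array([.5326,.0061]) if n=="w" else np.array([.5287,.0052])
    S=(W[...,:2]-o)@np.array([[.9926,-.1217],[.1217,.9926]]); Z=W[...,2]
    k=(Z>.172)&(Z<.186)&(abs(S[...,0])<.06)&(abs(S[...,1])<.035)
    # keep the bar's top only: bright pixels
    col=(c if n=="w" else t)["color"].min(-1)
    k&=col>70
    if k.sum()>30:
        y=S[...,1][k]; print(n,"bar y mm %.2f  lean %.4f  n %d  x %.0f..%.0f w %.1f"%((np.percentile(y,3)+np.percentile(y,97))*500,-(np.percentile(y,3)+np.percentile(y,97))/2/.097,k.sum(),S[...,0][k].min()*1e3,S[...,0][k].max()*1e3,np.ptp(y)*1e3))
    k=(Z>.094)&(Z<.108)&(S[...,1]>.06)&(S[...,1]<.15)&(abs(S[...,0])<.11)&(col<70)
    if k.sum()>15:
        r=cv2.minAreaRect((S[k]*1000).astype(np.float32)); p=r[0]; print(n,"post stand",np.round(p,1),"angle %.3f"%np.arctan2(-p[0],p[1]-24),k.sum(),np.round(r[1],1))
E
python3 look.py
```

```text
t 3.15 tcp [ 0.5321 -0.0075  0.1689] F [-0.27 -0.6  -0.45] Ty [-0.34  0.56  0.45]
w bar y mm -1.58  lean 0.0163  n 9980  x -41..60 w 12.2
w post stand [ 31.1 118.7] angle -0.318 706 [13.4 13.7]
top bar y mm -1.75  lean 0.0180  n 94  x -60..-31 w 12.0
top post stand [ 31.  118.5] angle -0.317 35 [12.3 13.2]
```

step_arm(commands=[{"gripper": 0, "x": 0, "y": 1, "z": 0, "spin": 0}, {"gripper": 0, "x": 0, "y": 1, "z": 0, "spin": 0}, {"gripper": 0, "x": 0, "y": 1, "z": 0, "spin": 0}, {"gripper": 0, "x": 0, "y": 1, "z": 0, "spin": 0}, {"gripper": 0, "x": 0, "y": 1, "z": 0, "spin": 0}, {"gripper": 0, "x": 0, "y": 1, "z": 0, "spin": 0}, {"gripper": 0, "x": 0, "y": 0, "z": 0, "spin": 0}, {"gripper": 0, "x": 0, "y": 0, "z": 0, "spin": 0}, {"gripper": 0, "x": 0, "y": 0, "z": 0, "spin": 0}, {"gripper": 0, "x": 0, "y": 0, "z": 0, "spin": 0}])

```text
time: 4.25
eef_pos: [0.5325, -0.0133, 0.1683]
tcp_rot: [0.998, 0.061, -0.0, 0.0]
contact_force: [-0.4, -0.1, 0.0]
opening: 0.502
finger_force: 0.0
```

```bash
python3 look.py
```

```text
t 4.25 tcp [ 0.5325 -0.0133  0.1683] F [-0.4  -0.05  0.04] Ty [-0.41  0.   -0.04]
w bar y mm -5.16  lean 0.0532  n 10063  x -41..60 w 13.1
w post stand [ 31.  118.8] angle -0.316 714 [13.8 13.9]
top bar y mm -5.15  lean 0.0531  n 93  x -58..-30 w 12.2
top post stand [ 31.1 118.8] angle -0.317 35 [12.4 12.5]
```

step_arm(commands=[{"gripper": 0, "x": 0, "y": 0.5, "z": 0, "spin": 0}, {"gripper": 0, "x": 0, "y": 0.5, "z": 0, "spin": 0}, {"gripper": 0, "x": 0, "y": 0.5, "z": 0, "spin": 0}, {"gripper": 0, "x": 0, "y": 0.5, "z": 0, "spin": 0}, {"gripper": 0, "x": 0, "y": 0, "z": 0, "spin": 0}, {"gripper": 0, "x": 0, "y": 0, "z": 0, "spin": 0}, {"gripper": 0, "x": 0, "y": 0, "z": 0, "spin": 0}, {"gripper": 0, "x": 0, "y": 0, "z": 0, "spin": 0}, {"gripper": 0, "x": 0, "y": 0, "z": 0, "spin": 0}, {"gripper": 0, "x": 0, "y": 0, "z": 0, "spin": 0}])

```text
time: 5.35
eef_pos: [0.5327, -0.0152, 0.1683]
tcp_rot: [0.998, 0.061, -0.0, -0.0]
contact_force: [-0.2, 1.8, 0.1]
opening: 0.503
finger_force: 0.5
```

```bash
python3 look.py
```

```text
t 5.35 tcp [ 0.5327 -0.0152  0.1683] F [-0.21  1.82  0.05] Ty [ 0.01 -1.83 -0.05]
w bar y mm -6.98  lean 0.0719  n 10040  x -41..60 w 13.0
w post stand [ 30.8 119.1] angle -0.313 723 [13.5 14.7]
top bar y mm -6.97  lean 0.0719  n 90  x -58..-30 w 12.2
top post stand [ 31.3 119.6] angle -0.316 32 [12.1 12. ]
```

step_arm(commands=[{"gripper": 0, "x": 0, "y": 0.5, "z": 0, "spin": 0}, {"gripper": 0, "x": 0, "y": 0.3, "z": 0, "spin": 0}, {"gripper": 0, "x": 0, "y": 0, "z": 0, "spin": 0}, {"gripper": 0, "x": 0, "y": 0, "z": 0, "spin": 0}, {"gripper": 0, "x": 0, "y": 0, "z": 0, "spin": 0}, {"gripper": 0, "x": 0, "y": 0, "z": 0, "spin": 0}, {"gripper": 0, "x": 0, "y": 0, "z": 0, "spin": 0}, {"gripper": 0, "x": 0, "y": 0, "z": 0, "spin": 0}, {"gripper": 0, "x": 0, "y": 0, "z": 0, "spin": 0}, {"gripper": 0, "x": 0, "y": 0, "z": 0, "spin": 0}])

```text
time: 6.45
eef_pos: [0.5328, -0.016, 0.1683]
tcp_rot: [0.998, 0.061, -0.0, -0.0]
contact_force: [-0.2, 2.8, 0.3]
opening: 0.499
finger_force: 1.7
```

```bash
python3 look.py
```

```text
t 6.45 tcp [ 0.5328 -0.016   0.1683] F [-0.16  2.75  0.33] Ty [ 0.17 -2.75 -0.33]
w bar y mm -7.72  lean 0.0796  n 10022  x -41..60 w 12.9
w post stand [ 31.3 118.8] angle -0.319 728 [14.1 14. ]
top bar y mm -7.93  lean 0.0818  n 90  x -57..-30 w 11.8
top post stand [ 31.2 118.7] angle -0.318 33 [12.5 12.7]
```

step_arm(commands=[{"gripper": 0, "x": 0, "y": 0.5, "z": 0, "spin": 0}, {"gripper": 0, "x": 0, "y": 0.3, "z": 0, "spin": 0}, {"gripper": 0, "x": 0, "y": 0, "z": 0, "spin": 0}, {"gripper": 0, "x": 0, "y": 0, "z": 0, "spin": 0}, {"gripper": 0, "x": 0, "y": -4, "z": 0, "spin": 0}, {"gripper": 0, "x": 0, "y": -6, "z": 0, "spin": 0}, {"gripper": 0, "x": 0, "y": -6, "z": 0, "spin": 0}, {"gripper": 0, "x": 0, "y": -6, "z": 0, "spin": 0}, {"gripper": 0, "x": 0, "y": -3, "z": 0, "spin": 0}, {"gripper": 0, "x": 0, "y": 0, "z": 0, "spin": 0}])

```text
time: 7.55
eef_pos: [0.5298, 0.0084, 0.1683]
tcp_rot: [0.998, 0.061, 0.0, 0.0]
contact_force: [0.4, -0.5, -0.3]
opening: 0.501
finger_force: 0.0
```

```bash
python3 look.py
```

```text
t 7.55 tcp [0.5298 0.0084 0.1683] F [ 0.38 -0.54 -0.31] Ty [0.31 0.58 0.31]
w bar y mm -6.46  lean 0.0666  n 10286  x -44..60 w 32.3
w post stand [ 30.9 118.8] angle -0.315 693 [13.3 14. ]
top bar y mm -6.96  lean 0.0717  n 82  x -60..-38 w 11.8
top post stand [ 31.1 118.7] angle -0.317 34 [13.  12.4]
```

step_arm(commands=[{"gripper": 0, "x": 0, "y": -2, "z": 0, "spin": 0}, {"gripper": 0, "x": 0, "y": -2, "z": 0, "spin": 0}, {"gripper": 0, "x": 0, "y": -1, "z": 0, "spin": 0}, {"gripper": 0, "x": 0, "y": -1, "z": 0, "spin": 0}, {"gripper": 0, "x": 0, "y": -1, "z": 0, "spin": 0}, {"gripper": 0, "x": 0, "y": -1, "z": 0, "spin": 0}, {"gripper": 0, "x": 0, "y": -1, "z": 0, "spin": 0}, {"gripper": 0, "x": 0, "y": -1, "z": 0, "spin": 0}, {"gripper": 0, "x": 0, "y": 0, "z": 0, "spin": 0}, {"gripper": 0, "x": 0, "y": 0, "z": 0, "spin": 0}])

```text
time: 8.65
eef_pos: [0.5287, 0.018, 0.1683]
tcp_rot: [0.998, 0.061, -0.0, -0.0]
contact_force: [0.6, -0.3, -0.1]
opening: 0.498
finger_force: 0.0
```

```bash
sed -i 's/abs(S\[...,1\])<.035)/abs(S[...,1])<.02)/' look.py; python3 look.py
```

```text
t 8.65 tcp [0.5287 0.018  0.1683] F [ 0.55 -0.25 -0.07] Ty [0.52 0.32 0.07]
w bar y mm -3.20  lean 0.0330  n 10226  x -43..60 w 12.4
w post stand [ 31.  118.8] angle -0.316 684 [13.4 13.6]
top bar y mm -3.64  lean 0.0376  n 75  x -60..-39 w 12.0
top post stand [ 31.1 118.1] angle -0.320 32 [11.4 12.1]
```

step_arm(commands=[{"gripper": 0, "x": 0, "y": -1, "z": 0, "spin": 0}, {"gripper": 0, "x": 0, "y": -1, "z": 0, "spin": 0}, {"gripper": 0, "x": 0, "y": -1, "z": 0, "spin": 0}, {"gripper": 0, "x": 0, "y": -1, "z": 0, "spin": 0}, {"gripper": 0, "x": 0, "y": -1, "z": 0, "spin": 0}, {"gripper": 0, "x": 0, "y": 0, "z": 0, "spin": 0}, {"gripper": 0, "x": 0, "y": 0, "z": 0, "spin": 0}, {"gripper": 0, "x": 0, "y": 0, "z": 0, "spin": 0}, {"gripper": 0, "x": 0, "y": 0, "z": 0, "spin": 0}, {"gripper": 0, "x": 0, "y": 0, "z": 0, "spin": 0}])

```text
time: 9.75
eef_pos: [0.5281, 0.0228, 0.1683]
tcp_rot: [0.998, 0.061, -0.0, -0.0]
contact_force: [0.4, 0.9, -0.5]
opening: 0.498
finger_force: 0.0
```

```bash
python3 look.py
```

```text
t 9.75 tcp [0.5281 0.0228 0.1683] F [ 0.35  0.94 -0.55] Ty [ 0.46 -0.89  0.55]
w bar y mm 1.92  lean -0.0198  n 10175  x -41..60 w 12.3
w post stand [ 31.1 118.8] angle -0.317 678 [13.6 13.4]
top bar y mm 1.47  lean -0.0152  n 72  x -60..-40 w 11.8
top post stand [ 32.3 121.5] angle -0.320 23 [ 8.2 13. ]
```

step_arm(commands=[{"gripper": 0, "x": 0, "y": -1, "z": 0, "spin": 0}, {"gripper": 0, "x": 0, "y": -1, "z": 0, "spin": 0}, {"gripper": 0, "x": 0, "y": -1, "z": 0, "spin": 0}, {"gripper": 0, "x": 0, "y": -1, "z": 0, "spin": 0}, {"gripper": 0, "x": 0, "y": -1, "z": 0, "spin": 0}, {"gripper": 0, "x": 0, "y": 0, "z": 0, "spin": 0}, {"gripper": 0, "x": 0, "y": 0, "z": 0, "spin": 0}, {"gripper": 0, "x": 0, "y": 0, "z": 0, "spin": 0}, {"gripper": 0, "x": 0, "y": 0, "z": 0, "spin": 0}, {"gripper": 0, "x": 0, "y": 0, "z": 0, "spin": 0}])

```text
time: 10.85
eef_pos: [0.5275, 0.0276, 0.1684]
tcp_rot: [0.998, 0.061, -0.0, 0.0]
contact_force: [-0.1, -2.0, 0.5]
opening: 0.5
finger_force: 1.6
```

```bash
python3 look.py
```

```text
t 10.85 tcp [0.5275 0.0276 0.1684] F [-0.1  -2.03  0.49] Ty [-0.34  2.01 -0.49]
w bar y mm 6.84  lean -0.0705  n 10024  x -40..60 w 12.2
w post stand [ 30.9 118.9] angle -0.315 670 [13.5 13.6]
top bar y mm 6.41  lean -0.0661  n 75  x -60..-40 w 12.2
```

step_arm(commands=[{"gripper": 0, "x": 0, "y": -0.8, "z": 0, "spin": 0}, {"gripper": 0, "x": 0, "y": -0.7, "z": 0, "spin": 0}, {"gripper": 0, "x": 0, "y": 0, "z": 0, "spin": 0}, {"gripper": 0, "x": 0, "y": 0, "z": 0, "spin": 0}, {"gripper": 0, "x": 0, "y": 0, "z": 0, "spin": 0}, {"gripper": 0, "x": 0, "y": 0, "z": 0, "spin": 0}, {"gripper": 0, "x": 0, "y": 0, "z": 0, "spin": 0}, {"gripper": 0, "x": 0, "y": 0, "z": 0, "spin": 0}, {"gripper": 0, "x": 0, "y": 0, "z": 0, "spin": 0}, {"gripper": 0, "x": 0, "y": 0, "z": 0, "spin": 0}])

```text
time: 11.95
eef_pos: [0.5273, 0.0292, 0.1684]
tcp_rot: [0.998, 0.061, 0.0, 0.0]
contact_force: [-0.6, -4.5, 0.6]
opening: 0.499
finger_force: 2.4
```

```bash
python3 look.py
```

```text
t 11.95 tcp [0.5273 0.0292 0.1684] F [-0.61 -4.5   0.62] Ty [-1.15  4.39 -0.62]
w bar y mm 8.53  lean -0.0879  n 9993  x -41..60 w 12.3
w post stand [ 31.  119.1] angle -0.316 665 [13.5 13.7]
top bar y mm 8.07  lean -0.0832  n 76  x -60..-39 w 12.3
```

step_arm(commands=[{"gripper": 0, "x": 0, "y": 4, "z": 0, "spin": 0}, {"gripper": 0, "x": 0, "y": 6, "z": 0, "spin": 0}, {"gripper": 0, "x": 0, "y": 5, "z": 0, "spin": 0}, {"gripper": 0, "x": 0, "y": 0, "z": -10, "spin": 0}, {"gripper": 0, "x": 0, "y": 0, "z": -22, "spin": 0}, {"gripper": 0, "x": 0, "y": 0, "z": -22, "spin": 0}, {"gripper": 0, "x": 0, "y": 0, "z": -22, "spin": 0}, {"gripper": 0, "x": 0, "y": 0, "z": 0, "spin": 0}, {"gripper": 0, "x": 0, "y": 0, "z": 0, "spin": 0}, {"gripper": 0, "x": 0, "y": 0, "z": 0, "spin": 0}])

```text
time: 13.05
eef_pos: [0.5283, 0.0146, 0.2428]
tcp_rot: [0.998, 0.061, -0.001, -0.0]
contact_force: [0.0, -0.1, -0.4]
opening: 0.5
finger_force: 0.0
```

```bash
python3 look.py
```

```text
t 13.05 tcp [0.5283 0.0146 0.2428] F [ 0.03 -0.14 -0.37] Ty [0.01 0.14 0.37]
w bar y mm 3.34  lean -0.0344  n 5204  x -60..60 w 12.0
w post stand [ 31.2 118.8] angle -0.318 364 [13.7 13.4]
top bar y mm 3.10  lean -0.0319  n 91  x -60..-35 w 11.8
```

step_arm(commands=[{"gripper": 0, "x": 11.4, "y": -36.6, "z": 0, "spin": 0}, {"gripper": 0, "x": 11.4, "y": -36.6, "z": 0, "spin": 0}, {"gripper": 0, "x": 11.5, "y": -36.6, "z": 0, "spin": 0}, {"gripper": 0, "x": 0, "y": 0, "z": 0, "spin": -8.5}, {"gripper": 0, "x": 0, "y": 0, "z": 0, "spin": -8.5}, {"gripper": 0, "x": 0, "y": 0, "z": 0, "spin": -8.5}, {"gripper": 0, "x": 0, "y": 0, "z": 0, "spin": -8.5}, {"gripper": 0, "x": 0, "y": 0, "z": 0, "spin": -8.5}, {"gripper": 0, "x": 0, "y": 0, "z": 0, "spin": -8.5}, {"gripper": 0, "x": 0, "y": 0, "z": 0, "spin": -8.5}])

```text
time: 14.15
eef_pos: [0.5493, 0.1276, 0.243]
tcp_rot: [0.835, 0.551, -0.001, -0.001]
contact_force: [-0.1, -0.6, 0.1]
opening: 0.501
finger_force: 0.0
```

step_arm(commands=[{"gripper": 0, "x": 0, "y": 0, "z": 0, "spin": -7.6}, {"gripper": 0, "x": 0, "y": 0, "z": 0, "spin": -7.6}, {"gripper": 0, "x": 0, "y": 0, "z": 0, "spin": -7.6}, {"gripper": 0, "x": 0, "y": 0, "z": 0, "spin": -7.6}, {"gripper": 0, "x": 0, "y": 0, "z": 30, "spin": 0}, {"gripper": 0, "x": 0, "y": 0, "z": 30, "spin": 0}, {"gripper": 0, "x": 0, "y": 0, "z": 20, "spin": 0}, {"gripper": 0, "x": 0, "y": 0, "z": 10, "spin": 0}, {"gripper": 0, "x": 0, "y": 0, "z": 0, "spin": 0}, {"gripper": 0, "x": 0, "y": 0, "z": 0, "spin": 0}])

```text
time: 15.15
eef_pos: [0.5503, 0.1276, 0.1549]
tcp_rot: [0.663, 0.748, 0.0, 0.0]
contact_force: [-0.0, -0.5, 0.9]
opening: 0.502
finger_force: 0.0
```

```bash
python3 look.py; python3 - <<'E'
from plant import *
import cv2
cv2.imwrite("pics/w2.png",read_camera("wrist")["color"][:,:,::-1])
E
```

```text
t 15.15 tcp [0.5503 0.1276 0.1549] F [-0.01 -0.51  0.9 ] Ty [-0.51 -0.07 -0.9 ]
w post stand [ 30.9 120.1] angle -0.311 635 [13.5 13.2]
top bar y mm 3.04  lean -0.0313  n 447  x -60..60 w 12.1
```

View pics/w2.png

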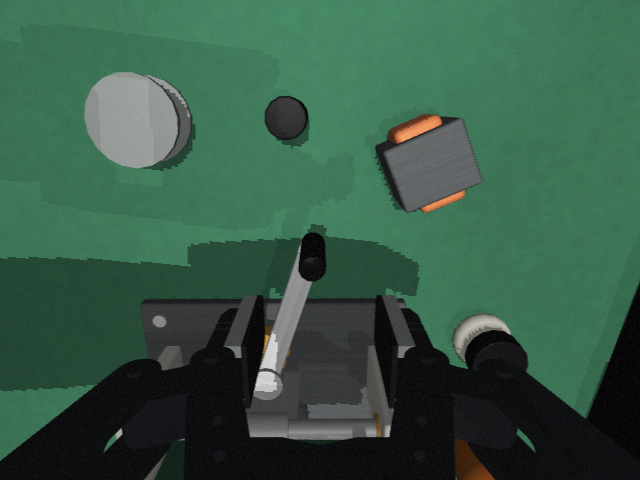

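The post (312,255) is centred between the pads, and the top camera now sees the whole bar, with a resting lean of -0.031. I'll descend and start the swing.

step_arm(commands=[{"gripper": 0, "x": 0, "y": 0, "z": 20, "spin": 0}, {"gripper": 0, "x": 0, "y": 0, "z": 20, "spin": 0}, {"gripper": 0, "x": 0, "y": 0, "z": 20, "spin": 0}, {"gripper": 0, "x": 0, "y": 0, "z": 10, "spin": 0}, {"gripper": 0, "x": 0, "y": -4, "z": 0, "spin": 0}, {"gripper": 0, "x": 0, "y": -4, "z": 0, "spin": 0}, {"gripper": 0, "x": 0, "y": -4, "z": 0, "spin": 0}, {"gripper": 0, "x": 0, "y": -3, "z": 0, "spin": 0}, {"gripper": 0, "x": 0, "y": -3, "z": 0, "spin": 0}, {"gripper": 0, "x": 0, "y": -3, "z": 0, "spin": 0}])

```text
time: 16.3
eef_pos: [0.5306, 0.1257, 0.0854]
tcp_rot: [0.664, 0.748, 0.003, 0.001]
contact_force: [3.9, 3.8, -1.5]
opening: 0.499
finger_force: 2.5
```

```bash
python3 look.py
```

```text
t 16.3 tcp [0.5306 0.1257 0.0854] F [ 3.85  3.84 -1.48] Ty [3.35 4.27 1.51]
w post stand [ 13.7 118.8] angle -0.143 3709 [70.4 23.5]
top bar y mm 3.03  lean -0.0312  n 445  x -60..60 w 12.1
```

step_arm(commands=[{"gripper": 0, "x": 1, "y": -5, "z": 0, "spin": 0}, {"gripper": 0, "x": 1, "y": -5, "z": 0, "spin": 0}, {"gripper": 0, "x": 1, "y": -5, "z": 0, "spin": 0}, {"gripper": 0, "x": 1, "y": -5, "z": 0, "spin": 0}, {"gripper": 0, "x": 0.5, "y": -5, "z": 0, "spin": 0}, {"gripper": 0, "x": 0, "y": -5, "z": 0, "spin": 0}, {"gripper": 0, "x": 0, "y": -5, "z": 0, "spin": 0}, {"gripper": 0, "x": -0.5, "y": -5, "z": 0, "spin": 0}, {"gripper": 0, "x": 0, "y": 0, "z": 0, "spin": 0}, {"gripper": 0, "x": 0, "y": 0, "z": 0, "spin": 0}])

```text
time: 17.4
eef_pos: [0.4883, 0.1238, 0.0842]
tcp_rot: [0.663, 0.748, -0.001, -0.0]
contact_force: [2.1, 0.4, 0.7]
opening: 0.504
finger_force: 0.9
```

```bash
python3 look.py
```

```text
t 17.4 tcp [0.4883 0.1238 0.0842] F [2.12 0.38 0.72] Ty [ 0.13  2.15 -0.73]
w post stand [-28.5 122. ] angle 0.283 3963 [23.6 70.3]
top bar y mm 3.05  lean -0.0314  n 442  x -60..59 w 12.2
```

step_arm(commands=[{"gripper": 0, "x": 0, "y": -2, "z": 0, "spin": 0}, {"gripper": 0, "x": -0.5, "y": -2, "z": 0, "spin": 0}, {"gripper": 0, "x": -0.5, "y": -2, "z": 0, "spin": 0}, {"gripper": 0, "x": 0, "y": 0, "z": 0, "spin": 0}, {"gripper": 0, "x": 0, "y": 0, "z": 0, "spin": 0}, {"gripper": 0, "x": 0, "y": 0, "z": 0, "spin": 0}, {"gripper": 0, "x": 0, "y": 0, "z": 0, "spin": 0}, {"gripper": 0, "x": 0, "y": 0, "z": 0, "spin": 0}, {"gripper": 0, "x": 0, "y": 0, "z": 0, "spin": 0}, {"gripper": 0, "x": 0, "y": 0, "z": 0, "spin": 0}])

```text
time: 18.5
eef_pos: [0.4825, 0.1225, 0.0841]
tcp_rot: [0.663, 0.748, -0.0, -0.0]
contact_force: [1.1, 0.1, -0.4]
opening: 0.501
finger_force: 0.6
```

```bash
python3 look.py
```

```text
t 18.5 tcp [0.4825 0.1225 0.0841] F [ 1.1   0.11 -0.4 ] Ty [-0.03  1.1   0.4 ]
w post stand [-34.4 121.4] angle 0.339 4014 [24.1 70.2]
top bar y mm 3.78  lean -0.0389  n 442  x -60..60 w 12.2
```

step_arm(commands=[{"gripper": 0, "x": 0, "y": -2, "z": 0, "spin": 0}, {"gripper": 0, "x": -0.5, "y": -2, "z": 0, "spin": 0}, {"gripper": 0, "x": -0.5, "y": -2, "z": 0, "spin": 0}, {"gripper": 0, "x": -0.5, "y": -1, "z": 0, "spin": 0}, {"gripper": 0, "x": 0, "y": 0, "z": 0, "spin": 0}, {"gripper": 0, "x": 0, "y": 0, "z": 0, "spin": 0}, {"gripper": 0, "x": 0, "y": 0, "z": 0, "spin": 0}, {"gripper": 0, "x": 0, "y": 0, "z": 0, "spin": 0}, {"gripper": 0, "x": 0, "y": 0, "z": 0, "spin": 0}, {"gripper": 0, "x": 0, "y": 0, "z": 0, "spin": 0}])

```text
time: 19.6
eef_pos: [0.4763, 0.1202, 0.0845]
tcp_rot: [0.663, 0.748, -0.0, 0.0]
contact_force: [1.9, 1.7, 0.6]
opening: 0.501
finger_force: 1.2
```

```bash
python3 look.py
```

```text
t 19.6 tcp [0.4763 0.1202 0.0845] F [1.89 1.72 0.65] Ty [ 1.48  2.08 -0.65]
w post stand [-40.8 120.2] angle 0.401 3927 [70.1 23.4]
top bar y mm 4.83  lean -0.0498  n 449  x -60..60 w 12.2
```

step_arm(commands=[{"gripper": 0, "x": 0, "y": -1, "z": 0, "spin": 0}, {"gripper": 0, "x": -0.5, "y": -1, "z": 0, "spin": 0}, {"gripper": 0, "x": 0, "y": 0, "z": 0, "spin": 0}, {"gripper": 0, "x": 0, "y": 0, "z": 0, "spin": 0}, {"gripper": 0, "x": 0, "y": 0, "z": 0, "spin": 0}, {"gripper": 0, "x": 0, "y": 0, "z": 0, "spin": 0}, {"gripper": 0, "x": 0, "y": 0, "z": 0, "spin": 0}, {"gripper": 0, "x": 0, "y": 0, "z": 0, "spin": 0}, {"gripper": 0, "x": 0, "y": 0, "z": 0, "spin": 0}, {"gripper": 0, "x": 0, "y": 0, "z": 0, "spin": 0}])

```text
time: 20.7
eef_pos: [0.4744, 0.1195, 0.0845]
tcp_rot: [0.663, 0.748, 0.0, 0.0]
contact_force: [4.3, 2.6, 1.1]
opening: 0.502
finger_force: 2.0
```

```bash
python3 look.py
```

```text
t 20.7 tcp [0.4744 0.1195 0.0845] F [4.34 2.63 1.11] Ty [ 2.09  4.62 -1.11]
w post stand [-42.8 119.3] angle 0.422 3913 [23.6 70.2]
top bar y mm 5.11  lean -0.0527  n 448  x -60..60 w 12.3
```

step_arm(commands=[{"gripper": 0, "x": 0, "y": 3, "z": 0, "spin": 0}, {"gripper": 0, "x": 0, "y": 5, "z": 0, "spin": 0}, {"gripper": 0, "x": 0, "y": 5, "z": 0, "spin": 0}, {"gripper": 0, "x": 0, "y": 0, "z": -20, "spin": 0}, {"gripper": 0, "x": 0, "y": 0, "z": -35, "spin": 0}, {"gripper": 0, "x": 0, "y": 0, "z": -35, "spin": 0}, {"gripper": 0, "x": 0, "y": 0, "z": -35, "spin": 0}, {"gripper": 0, "x": 0, "y": 0, "z": -35, "spin": 0}, {"gripper": 0, "x": 0, "y": 0, "z": 0, "spin": 0}, {"gripper": 0, "x": 0, "y": 0, "z": 0, "spin": 0}])

```text
time: 21.8
eef_pos: [0.4874, 0.1208, 0.2449]
tcp_rot: [0.663, 0.748, 0.0, 0.0]
contact_force: [0.5, -0.6, -1.3]
opening: 0.499
finger_force: 0.0
```

```bash
python3 look.py
```

```text
t 21.8 tcp [0.4874 0.1208 0.2449] F [ 0.49 -0.63 -1.35] Ty [-0.69  0.41  1.35]
w bar y mm 7.46  lean -0.0769  n 1642  x -60..60 w 13.7
w post stand [-28.5 121.2] angle 0.285 279 [11.9 12.7]
top bar y mm 5.08  lean -0.0524  n 446  x -60..60 w 12.2
```

step_arm(commands=[{"gripper": 0, "x": -38.7, "y": 10.3, "z": 0, "spin": 0}, {"gripper": 0, "x": -38.7, "y": 10.3, "z": 0, "spin": 0}, {"gripper": 0, "x": -38.7, "y": 10.3, "z": 0, "spin": 0}, {"gripper": 0, "x": 0, "y": 0, "z": 0, "spin": 8.5}, {"gripper": 0, "x": 0, "y": 0, "z": 0, "spin": 8.5}, {"gripper": 0, "x": 0, "y": 0, "z": 0, "spin": 8.5}, {"gripper": 0, "x": 0, "y": 0, "z": 0, "spin": 8.5}, {"gripper": 0, "x": 0, "y": 0, "z": 0, "spin": 8.5}, {"gripper": 0, "x": 0, "y": 0, "z": 0, "spin": 8.5}, {"gripper": 0, "x": 0, "y": 0, "z": 0, "spin": 8.5}])

```text
time: 22.9
eef_pos: [0.5306, 0.0095, 0.2418]
tcp_rot: [0.948, 0.317, -0.002, -0.001]
contact_force: [-0.4, -0.0, -0.6]
opening: 0.503
finger_force: 0.0
```

step_arm(commands=[{"gripper": 0, "x": 0, "y": 0, "z": 0, "spin": 7.6}, {"gripper": 0, "x": 0, "y": 0, "z": 0, "spin": 7.6}, {"gripper": 0, "x": 0, "y": 0, "z": 0, "spin": 7.6}, {"gripper": 0, "x": 0, "y": 0, "z": 0, "spin": 7.6}, {"gripper": 0, "x": 0, "y": 0, "z": 0, "spin": 0}, {"gripper": 0, "x": 0, "y": 0, "z": 0, "spin": 0}, {"gripper": 0, "x": 0, "y": 0, "z": 0, "spin": 0}, {"gripper": 0, "x": 0, "y": 0, "z": 0, "spin": 0}, {"gripper": 0, "x": 0, "y": 0, "z": 0, "spin": 0}, {"gripper": 0, "x": 0, "y": 0, "z": 0, "spin": 0}])

```text
time: 23.9
eef_pos: [0.5318, 0.0094, 0.2444]
tcp_rot: [0.998, 0.061, 0.0, 0.0]
contact_force: [-0.1, 0.0, -0.7]
opening: 0.503
finger_force: 0.0
```

```bash
python3 look.py
```

```text
t 23.9 tcp [0.5318 0.0094 0.2444] F [-0.05  0.04 -0.65] Ty [-0.05 -0.05  0.65]
w bar y mm 5.51  lean -0.0568  n 5094  x -60..60 w 12.3
w post stand [-27.3 120. ] angle 0.277 306 [13.  13.3]
top bar y mm 4.97  lean -0.0512  n 106  x -60..-32 w 12.0
```

step_arm(commands=[{"gripper": 0, "x": 0, "y": 0, "z": 20, "spin": 0}, {"gripper": 0, "x": 0, "y": 0, "z": 20, "spin": 0}, {"gripper": 0, "x": 0, "y": 0, "z": 20, "spin": 0}, {"gripper": 0, "x": 0, "y": 0, "z": 17, "spin": 0}, {"gripper": 0, "x": 0, "y": 4, "z": 0, "spin": 0}, {"gripper": 0, "x": 0, "y": 4, "z": 0, "spin": 0}, {"gripper": 0, "x": 0, "y": 3, "z": 0, "spin": 0}, {"gripper": 0, "x": 0, "y": 1, "z": 0, "spin": 0}, {"gripper": 0, "x": 0, "y": 1, "z": 0, "spin": 0}, {"gripper": 0, "x": 0, "y": 0, "z": 0, "spin": 0}])

```text
time: 25.0
eef_pos: [0.5338, -0.0035, 0.1681]
tcp_rot: [0.998, 0.061, 0.001, -0.0]
contact_force: [0.1, 1.1, 0.1]
opening: 0.5
finger_force: 0.4
```

```bash
python3 look.py
```

```text
t 25.0 tcp [ 0.5338 -0.0035  0.1681] F [0.12 1.07 0.13] Ty [ 0.25 -1.05 -0.13]
w bar y mm 4.99  lean -0.0515  n 10059  x -41..60 w 12.6
w post stand [-27.6 120. ] angle 0.280 577 [13.4 13.6]
top bar y mm 4.77  lean -0.0492  n 94  x -55..-29 w 12.2
top post stand [-27.8 120.1] angle 0.282 32 [13.6 11.7]
```

step_arm(commands=[{"gripper": 0, "x": 0, "y": 0.5, "z": 0, "spin": 0}, {"gripper": 0, "x": 0, "y": 0.5, "z": 0, "spin": 0}, {"gripper": 0, "x": 0, "y": 0, "z": 0, "spin": 0}, {"gripper": 0, "x": 0, "y": 0, "z": 0, "spin": 0}, {"gripper": 0, "x": 0, "y": 0, "z": 0, "spin": 0}, {"gripper": 0, "x": 0, "y": 0, "z": 0, "spin": 0}, {"gripper": 0, "x": 0, "y": 0, "z": 0, "spin": 0}, {"gripper": 0, "x": 0, "y": 0, "z": 0, "spin": 0}, {"gripper": 0, "x": 0, "y": 0, "z": 0, "spin": 0}, {"gripper": 0, "x": 0, "y": 0, "z": 0, "spin": 0}])

```text
time: 26.1
eef_pos: [0.5335, -0.0044, 0.1674]
tcp_rot: [0.998, 0.061, 0.0, -0.0]
contact_force: [-1.2, 3.6, 3.9]
opening: 0.498
finger_force: 2.2
```

```bash
python3 look.py
```

```text
t 26.1 tcp [ 0.5335 -0.0044  0.1674] F [-1.23  3.58  3.92] Ty [-0.78 -3.71 -3.92]
w bar y mm 4.33  lean -0.0446  n 10141  x -39..60 w 12.5
w post stand [-27.5 119.8] angle 0.279 576 [13.8 13.6]
top bar y mm 4.31  lean -0.0444  n 92  x -55..-29 w 12.0
top post stand [-27.9 119.7] angle 0.284 32 [12.9 12.3]
```

The bar sits firm, taking 3.7 N for under 1 mm of give. I'll back off and lift clear.

step_arm(commands=[{"gripper": 0, "x": 0, "y": -3, "z": 0, "spin": 0}, {"gripper": 0, "x": 0, "y": -5, "z": 0, "spin": 0}, {"gripper": 0, "x": 0, "y": -5, "z": 0, "spin": 0}, {"gripper": 0, "x": 0, "y": 0, "z": -10, "spin": 0}, {"gripper": 0, "x": 0, "y": 0, "z": -22, "spin": 0}, {"gripper": 0, "x": 0, "y": 0, "z": -22, "spin": 0}, {"gripper": 0, "x": 0, "y": 0, "z": -23, "spin": 0}, {"gripper": 0, "x": 0, "y": 0, "z": 0, "spin": 0}, {"gripper": 0, "x": 0, "y": 0, "z": 0, "spin": 0}, {"gripper": 0, "x": 0, "y": 0, "z": 0, "spin": 0}])

```text
time: 27.2
eef_pos: [0.5311, 0.0085, 0.2429]
tcp_rot: [0.998, 0.061, -0.001, -0.0]
contact_force: [-0.4, -0.9, -0.5]
opening: 0.502
finger_force: 0.0
```

```bash
python3 look.py; python3 - <<'E'
from plant import *
import cv2
cv2.imwrite("pics/w3.png",read_camera("wrist")["color"][:,:,::-1])
E
```

```text
t 27.2 tcp [0.5311 0.0085 0.2429] F [-0.44 -0.87 -0.52] Ty [-0.54  0.81  0.52]
w bar y mm 5.47  lean -0.0564  n 5194  x -60..60 w 12.2
w post stand [-27.6 119.7] angle 0.281 319 [13.  13.8]
top bar y mm 4.97  lean -0.0512  n 106  x -60..-33 w 12.2
```

View pics/w3.png

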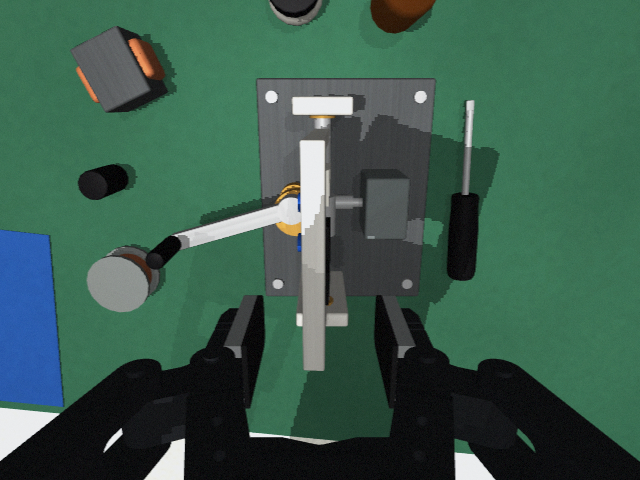

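The bar (313,250) is back at its preloaded lean, with the lever post at (160,250) and the gripper clear. The screwdriver, jar, bottle, capacitor, spool and transformer have not moved.

```bash
python3 -c "
from plant import *
print(sign_off())"
```

```text
the job is handed in; nothing more can be done
None
```

I handed the job in after about 27 s of arm time: the board was rocked to both stops, and the lever is now at about 0.28 rad with the pivot lightly preloaded at roughly 4.5–5 N (worked out from the lean change). The last sideways push met 3.7 N with under 1 mm of give, the gripper is clear, and nothing else on the bench looked moved in the last picture.

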